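# Slide the two-bay carriage under the spout and tip in the short kiln props

## Robot

A 6-joint arm with a two-finger parallel gripper is mounted at the origin on a cart in front of the work surface, level with it; the furniture and walls round the work are solid. World frame = base frame: x ahead of the robot, y to its left, z up, the work surface at z = 0. Lengths are in m, angles in rad, forces in N, time in s.
With the tool pointing down it reaches from about 0.35 to 0.775 m from the base axis. Payload 5.5 kg.
Tool frame: the origin (TCP) lies at the very end of the fingers, on their centre line; the grasp point (between the pads) lies env.hold_point_z behind it (env.hold_point_z is the distance from the TCP to the grasp point, in m); z points along the fingers, y is the line along which they close (so a half turn about z gives the same grasp; the last joint's range is limited). The gripper opens to 85 mm and grips with 20 to 120 N. Pads are 22 mm wide; open, the fingers measure 114 mm over their backs; the gripper's body (76 mm by 85 mm) begins 54 mm behind the grasp point. The pads swing forward as they close: fully open they stand 13 mm farther back than shut.
Start: joints at [1.183, 0.313, 0.046, 1.304, 0, 1.431], TCP at [0.141, 0.557, 0.203] pointing down, gripper open.
Joint ranges: [-2.76, 2.76], [-0.86, 1.69], [-1.03, 1.26], [-2.2, 2.34], [-1.47, 1.5], [-3.14, 3.14]. Speed limits (rad/s): [2.57, 2.57, 3.14, 3.14, 3.14, 3.14].

## Interface

Orientations are given as a unit quaternion [w, x, y, z].
In Python, from workcell import env gives the robot as it stands.
- The arm moves only by the tool carry_out, never from a script. Its argument "steps" is a list of rows, each a list of 3 entries, a list of its own where there are three numbers: the turn, a rotation vector about the tool's x, y, z in degrees, then the shift along the tool's x, y, z in cm, then the closure in counts, from 0 (fully open) to 255 (shut). A call has exactly 8 rows; each row is the pose to reach, as a shift and turn from the pose commanded when the call began, along the tool's axes at that moment; what a row does not reach only later rows make up. A row lasts 1/8 s, in which the tool goes at most 62.5 mm and 10.7 degrees, less where a joint would pass 70% of its speed; a pose out of reach is approached as far as the arm can. A call with a gripper value outside its range is refused whole. The fingers move at their own pace and stop on an object; "force" is the grip in N (left out, the last holds). Time passes only in rows, so rows that repeat a pose let the fingers close, or fill a call up. It gives the time, the measured TCP pose, the force, the opening and the grip force at its end, in the units of the state.
- env.get_state(): the state, without advancing time (a new reading comes with each control period).
- env.read_camera(name): name is "scene" or "top" or "wrist"; returns (picture, depth): 480x640x3 uint8, red, green, blue; 480x640 float32, m along the optical axis (not along the pixel's ray), 0 where there is no reading.
- env.get_calibration(name): a dict with "fx", "fy", "cx", "cy" (pixels), "origin" and "orientation" of the camera in the world. Camera axes: x right, y up, looking along -z (the intrinsics and any distortion apply to the point x, -y, -z); pixel columns grow to the right and rows downward; lengths in m; the calibration is good to about 2 mm. A picture is of the moment at which its call begins: read the wrist's pose just before it. get_calibration takes no time and is no camera call; for the wrist camera it gives the pose at the moment of the call.
- env.hand_in(): hands the job in; it is judged then, once.
The state is a dict: "clock": time; "joint_pos": joint angles; "qvel": joint speeds; "tau": joint torques, N m; "tcp_pos": TCP position; "orientation": TCP orientation; "wrist_force": force on the tool from outside, world axes, zero at the start; "ft_torque": the same for the moment, N m; "finger_gap": finger opening in m; "grip_force": force on a finger pad.
Only numpy, scipy, OpenCV 4.12 (cv2) and the standard library are available. Lean on these libraries where they do the work, as an engineer would, in place of code of your own. Each camera call takes 0.05 s, during which the arm holds its last target. There are 200 camera calls.

## Task

Lift the wooden wedge out of the slideway and lay it on the bench clear of the rig, without disturbing the jug, tin can, cup or cone pack that stand round the rig. Then slide the two-bay carriage along its rails until the bay that already holds the short kiln prop is squarely under the fixed spout, tip the trough up by its rear handle so that all three short props run down into that bay, and lower the trough gently back onto its rest; leave the carriage under the spout, with the long prop still in the other bay.

Things in the scene. Friction and masses are not known exactly. Their poses are not given: they have to be found in the camera images.
- rig: fixed tipping rig; origin on the bench (z = 0) below the middle of the spout. Its y axis runs along the slideway (carriage starts on the -y side), x points away from the robot towards the trough. Slideway board x -75..75, y -353..193 mm, 12 mm thick; edge rails up to z = 25 mm, 110 mm clear between them; 38 mm high stop at y = 175..191 mm. Axes turned up to 0.15 rad
- spout_mouth (a point): centre of the open lower mouth of the fixed sheet-metal spout, z = 86 mm, above the rig's origin. Mouth 72 mm along rig y, 78 along x. Spout sides 77 mm over all, z 86..172, rig x -41..95 mm; two uprights behind it at rig x 89..111, y +-39..61 mm, up to z = 172; the stand's foot board covers rig x 75..225, y -75..75 mm
- carriage: plywood carriage, an open two-bay box captive in the C-rails (cannot lift out; slides along rig y, about 4 N, stays where left); origin at the middle of its underside (z = 15 mm), axes as the rig's. Starts 100..180 mm to rig -y of the spout. Runner plate 134 (x) by 187 (y) mm, walls 5 mm, 116 mm over the outside in x, tops z = 67 mm; middle wall; each bay 106 (x) by 86 (y) mm inside
- bay_left (a point): centre of the floor of the carriage's +y bay (45.5 mm from its middle wall's centre); the bay is under the spout when this point has the same rig y as the spout mouth (carriage's origin at rig y = -45.5 mm). Axes as the rig's
- bay_right (a point): centre of the floor of the carriage's -y bay; it is under the spout with the carriage's origin at rig y = +45.5 mm. Axes as the rig's
- carriage_handle (a point): middle of the carriage's pull handle, a 10 mm round steel bar 68 mm long lying along the rig's x, 52 mm above the bench, 95 mm out from the carriage's -y end wall on two arms of the same bar
- trough (a joint): tilt (rad) of the sheet-steel tipping trough: 0 level on its rest, positive with its rear raised, range 0..1.2; falls back by its weight (0.45 kg) if let go. The props run out beyond about 0.7. Rig x 94..198 mm, 66 mm wide inside, floor z = 150, side and rear walls 35 mm high, open towards the spout
- trough_handle (a point): middle of the trough's handle, a 10 mm round bar 64 mm long along the rig's y, 35 mm behind the trough's rear wall (about 29 mm clear gap), at rig x = 233, z = 170 mm when the trough is level; it moves with the trough on a circle of 140 mm radius about the hinge
- trough_hinge (a point): the trough's hinge line (along the rig's y), at rig x = 94, z = 150 mm
- wedge: loose hardwood wedge, 100 mm long (own y), 32 mm wide (own x, parallel sides), tapering in height along its length from 26 mm to a thin end; origin at the centre of its underside. It lies in the slideway beyond the spout (on the +y side), on the 12 mm board, roughly along the rails
- prop_1: short kiln prop: fired clay tube 60 mm long, 26 mm thick, about 0.1 kg, lying along its own x, origin at its centre; starts in the trough, lying across it
- prop_2: short kiln prop like prop_1, in the trough
- prop_3: short kiln prop like prop_1, in the trough
- stored_short: a short kiln prop like prop_1, lying in one of the carriage's bays (either): this is the bay to fill
- stored_long: the long kiln prop, 96 mm long, 26 mm thick, lying in the other bay
- jug: bystander: plastic jug, 76 mm wide, 118 mm high; body round, its handle reaching 59 mm from its origin (centre of the underside) along its own -y; stands on the bench
- can: bystander: empty tin can, 75 mm across, 97 mm high, origin at the centre of its underside; stands on the bench
- cup: bystander: bisque cup, 62 mm across, 53 mm high, origin at the centre of its underside; stands on the bench
- cone_pack: bystander: three thin cones in a clay pat 31 x 76 mm (own x, y), 62 mm high, origin at the centre of its underside; stands on the bench
There are look-alikes about, which are no part of the job. What is shaped like the prop_3 but orange or turquoise is not meant. Leave any pink or yellow look-alike of the wedge alone.

How it is judged:
On the way, in this order (a step that is already met when the one before it is completed fails the run):
1. the wedge lies on the bench, clear of the rig (height (world z) of wedge below 0.03 m and linear speed of wedge below 0.03 m/s and contact force between wedge and rig below 0.1 N and (y of wedge in the frame of rig above 0.211 m or y of wedge in the frame of rig below -0.371 m or x of wedge in the frame of rig below -0.093 m or (x of wedge in the frame of rig above 0.093 m and (y of wedge in the frame of rig above 0.093 m or y of wedge in the frame of rig below -0.093 m or x of wedge in the frame of rig above 0.243 m))) and contact force between the fingers and wedge below 0.1 N), for 0.2 s.
2. the bay that holds the short prop is under the spout ((((x of stored_short in the frame of bay_left between -0.053 and 0.053 m and y of stored_short in the frame of bay_left between -0.042 and 0.042 m and z of stored_short in the frame of bay_left below 0.06 m) and y of bay_left in the frame of rig between -0.013 and 0.013 m) or ((x of stored_short in the frame of bay_right between -0.053 and 0.053 m and y of stored_short in the frame of bay_right between -0.042 and 0.042 m and z of stored_short in the frame of bay_right below 0.06 m) and y of bay_right in the frame of rig between -0.013 and 0.013 m))), for 0.2 s.
3. the trough is tipped up and all three short props are in that bay (value of joint trough above 0.6 rad and ((y of bay_left in the frame of rig between -0.013 and 0.013 m and (x of stored_short in the frame of bay_left between -0.053 and 0.053 m and y of stored_short in the frame of bay_left between -0.042 and 0.042 m and z of stored_short in the frame of bay_left below 0.06 m) and (x of stored_long in the frame of bay_right between -0.053 and 0.053 m and y of stored_long in the frame of bay_right between -0.042 and 0.042 m and z of stored_long in the frame of bay_right below 0.06 m) and (x of prop_1 in the frame of bay_left between -0.053 and 0.053 m and y of prop_1 in the frame of bay_left between -0.042 and 0.042 m and z of prop_1 in the frame of bay_left below 0.06 m) and (x of prop_2 in the frame of bay_left between -0.053 and 0.053 m and y of prop_2 in the frame of bay_left between -0.042 and 0.042 m and z of prop_2 in the frame of bay_left below 0.06 m) and (x of prop_3 in the frame of bay_left between -0.053 and 0.053 m and y of prop_3 in the frame of bay_left between -0.042 and 0.042 m and z of prop_3 in the frame of bay_left below 0.06 m)) or (y of bay_right in the frame of rig between -0.013 and 0.013 m and (x of stored_short in the frame of bay_right between -0.053 and 0.053 m and y of stored_short in the frame of bay_right between -0.042 and 0.042 m and z of stored_short in the frame of bay_right below 0.06 m) and (x of stored_long in the frame of bay_left between -0.053 and 0.053 m and y of stored_long in the frame of bay_left between -0.042 and 0.042 m and z of stored_long in the frame of bay_left below 0.06 m) and (x of prop_1 in the frame of bay_right between -0.053 and 0.053 m and y of prop_1 in the frame of bay_right between -0.042 and 0.042 m and z of prop_1 in the frame of bay_right below 0.06 m) and (x of prop_2 in the frame of bay_right between -0.053 and 0.053 m and y of prop_2 in the frame of bay_right between -0.042 and 0.042 m and z of prop_2 in the frame of bay_right below 0.06 m) and (x of prop_3 in the frame of bay_right between -0.053 and 0.053 m and y of prop_3 in the frame of bay_right between -0.042 and 0.042 m and z of prop_3 in the frame of bay_right below 0.06 m)))), for 0.1 s.
At the end, for the whole second after the job is handed in: The three props rest in the bay with the stored short prop, that bay within 13 mm of the spout's centre along the rails; the long prop alone in the other bay; trough down (under 0.06 rad); wedge at rest on the bench, not touching the rig, its centre 18 mm or more outside the rig's boards (((y of bay_left in the frame of rig between -0.013 and 0.013 m and (x of stored_short in the frame of bay_left between -0.053 and 0.053 m and y of stored_short in the frame of bay_left between -0.042 and 0.042 m and z of stored_short in the frame of bay_left below 0.06 m) and (x of stored_long in the frame of bay_right between -0.053 and 0.053 m and y of stored_long in the frame of bay_right between -0.042 and 0.042 m and z of stored_long in the frame of bay_right below 0.06 m) and (x of prop_1 in the frame of bay_left between -0.053 and 0.053 m and y of prop_1 in the frame of bay_left between -0.042 and 0.042 m and z of prop_1 in the frame of bay_left below 0.06 m) and (x of prop_2 in the frame of bay_left between -0.053 and 0.053 m and y of prop_2 in the frame of bay_left between -0.042 and 0.042 m and z of prop_2 in the frame of bay_left below 0.06 m) and (x of prop_3 in the frame of bay_left between -0.053 and 0.053 m and y of prop_3 in the frame of bay_left between -0.042 and 0.042 m and z of prop_3 in the frame of bay_left below 0.06 m)) or (y of bay_right in the frame of rig between -0.013 and 0.013 m and (x of stored_short in the frame of bay_right between -0.053 and 0.053 m and y of stored_short in the frame of bay_right between -0.042 and 0.042 m and z of stored_short in the frame of bay_right below 0.06 m) and (x of stored_long in the frame of bay_left between -0.053 and 0.053 m and y of stored_long in the frame of bay_left between -0.042 and 0.042 m and z of stored_long in the frame of bay_left below 0.06 m) and (x of prop_1 in the frame of bay_right between -0.053 and 0.053 m and y of prop_1 in the frame of bay_right between -0.042 and 0.042 m and z of prop_1 in the frame of bay_right below 0.06 m) and (x of prop_2 in the frame of bay_right between -0.053 and 0.053 m and y of prop_2 in the frame of bay_right between -0.042 and 0.042 m and z of prop_2 in the frame of bay_right below 0.06 m) and (x of prop_3 in the frame of bay_right between -0.053 and 0.053 m and y of prop_3 in the frame of bay_right between -0.042 and 0.042 m and z of prop_3 in the frame of bay_right below 0.06 m))) and value of joint trough below 0.06 rad and linear speed of each of prop_1, prop_2, prop_3 below 0.05 m/s and height (world z) of wedge below 0.03 m and linear speed of wedge below 0.03 m/s and contact force between wedge and rig below 0.1 N and (y of wedge in the frame of rig above 0.211 m or y of wedge in the frame of rig below -0.371 m or x of wedge in the frame of rig below -0.093 m or (x of wedge in the frame of rig above 0.093 m and (y of wedge in the frame of rig above 0.093 m or y of wedge in the frame of rig below -0.093 m or x of wedge in the frame of rig above 0.243 m)))).
It fails at once if a bystander (jug, can, cup or cone pack) is moved more than 30 mm or tipped (distance of any of jug, can, cup, cone_pack from where it was at the start of the episode above 0.03 m or angle between any of jug, can, cup, cone_pack's own z axis and vertical above 0.4 rad).
It fails at once if the trough is let drop (falls faster than 3 rad/s) (velocity of joint trough below -3 rad/s).
It also fails if it takes over 70 s, if anything falls off the work surface, if the arm or the gripper's body presses on something with over 40 N, if the wrist force passes 120 N, or if a joint passes its speed limit or range.

## Working session

There is one attempt and no reset: what is moved stays moved. The work goes in short steps, Python scripts to look and compute and a tool call to move; the robot and the scene stay as the last step left them, time stands still between calls to the robot, and variables do not carry over. Pictures are saved under pics/ and viewed, at most 10 in all, crops included, and the job is handed in when it is done.

Besides the shell and the picture viewer there is one more tool, called after "Request:" as a command line: name --argument value ..., lists and objects as JSON in quotes. carry_out: Moves the arm, as the interface text tells. Its arguments: {"type":"object","properties":{"steps":{"type":"array","items":{"type":"array"}},"force":{"type":"number"}},"required":["steps"]}

```bash
ls; mkdir -p pics; python3 - <<'E'
from workcell import env
import cv2, numpy as np
print(env.hold_point_z); s=env.get_state(); print(s)
for n in ("top","scene"):
    im,d=env.read_camera(n); cv2.imwrite(f"pics/{n}0.png",im[:,:,::-1]); np.savez(f"{n}0.npz",im=im,d=d)
    print(n,env.get_calibration(n),(d>0).mean())
print(env.get_calibration("wrist"))
E
```

```text
pics
0.0187
{'clock': 0.0, 'joint_pos': array([1.18340086e+00, 3.14045300e-01, 4.49820926e-02, 1.30363378e+00,
       5.02121238e-06, 1.43117954e+00]), 'qvel': array([-4.43371945e-06, -8.56123084e-04, -1.20410552e-04,  1.37619852e-03,
       -3.94633909e-04, -6.78754933e-05]), 'tau': array([-8.09911694e-05, -4.80631649e+01,  2.98530972e+01,  1.95326109e-02,
       -1.42018389e-04, -1.22511051e-05]), 'tcp_pos': array([0.14081582, 0.55689421, 0.20158468]), 'orientation': array([-2.49953238e-04,  1.23572608e-01,  9.92335078e-01, -9.16871175e-04]), 'wrist_force': array([ 0.08916099, -0.83770501,  0.2049588 ]), 'ft_torque': array([ 0.03864887, -0.00361838, -0.00253776]), 'grip_force': 0.0, 'finger_gap': 0.08557081374615275}
top {'fx': 544.6262239431945, 'fy': 544.6262239431945, 'cx': 313.7330613084428, 'cy': 237.18927676705704, 'origin': array([0.31005381, 0.17380312, 1.5807923 ]), 'orientation': array([-0.69922977, -0.0711972 ,  0.06664549,  0.708214  ])} 0.9960384114583334
scene {'fx': 535.7005467234013, 'fy': 535.7005467234013, 'cx': 328.16884128420526, 'cy': 239.14359456830516, 'origin': array([0.03965138, 1.19074702, 1.26912565]), 'orientation': array([-0.22280413, -0.09335873,  0.37393581,  0.89544094])} 0.9345768229166667
{'fx': 354.7944420576164, 'fy': 354.7944420576164, 'cx': 311.7078670082344, 'cy': 235.90939877967193, 'origin': array([0.06808396, 0.57567746, 0.37254279]), 'orientation': array([ 0.78019629, -0.11713266, -0.09070173,  0.60773916])}
```

View pics/top0.png

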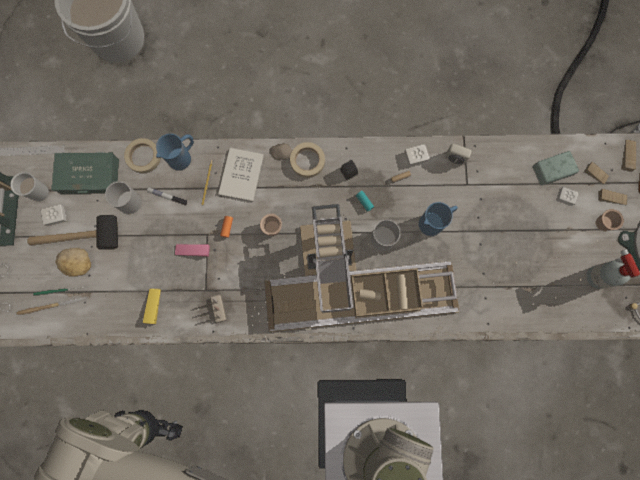

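View pics/scene0.png

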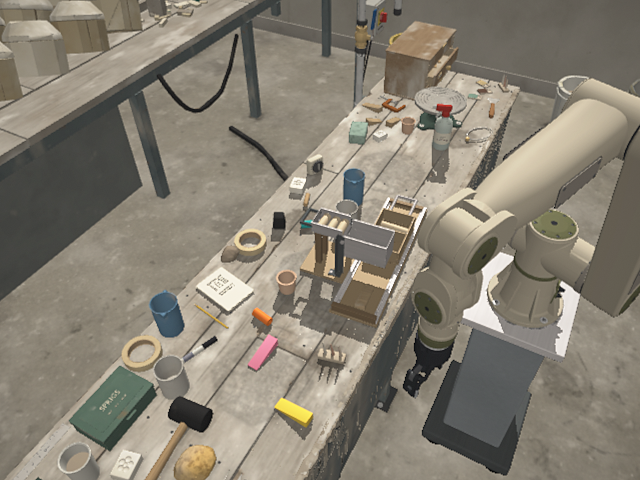

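```bash
cat > h.py <<'E'
import numpy as np, cv2
from scipy.spatial.transform import Rotation as R
def rot(q): return R.from_quat([q[1],q[2],q[3],q[0]])
def ray(c,u,v):
    u=np.asarray(u,float);v=np.asarray(v,float)
    d=np.stack([(u-c["cx"])/c["fx"],-(v-c["cy"])/c["fy"],-np.ones_like(u)],-1)
    return d@rot(c["orientation"]).as_matrix().T
def plane(c,u,v,z):
    d=ray(c,u,v); t=(z-c["origin"][2])/d[...,2]
    return c["origin"]+d*t[...,None]
def cloud(c,d):
    v,u=np.mgrid[0:480,0:640]; return c["origin"]+ray(c,u,v)*d[...,None]
def proj(c,p):
    q=(np.asarray(p)-c["origin"])@rot(c["orientation"]).as_matrix()
    return np.stack([c["cx"]+c["fx"]*q[...,0]/-q[...,2],c["cy"]-c["fy"]*q[...,1]/-q[...,2]],-1)
E
python3 - <<'E'
from workcell import env
from h import *
c=env.get_calibration("top"); z=np.load("top0.npz"); im,d=z["im"],z["d"]
P=cloud(c,d); np.save("P.npy",P)
crop=im[195:340,255:470,::-1]; crop=cv2.convertScaleAbs(crop,alpha=1.3,beta=20)
cv2.imwrite("pics/crop.png",cv2.resize(crop,None,fx=3.7,fy=3.7,interpolation=cv2.INTER_CUBIC))
for v in range(284,326,3): print(v,[int(round(1000*P[v,u,2])) for u in range(262,330,4)])
print(P[305,300],P[287,450],P[100,300])
E
```

```text
284 [1, 41, 23, 18, 12, 12, 8, 15, 12, 8, 18, 20, 9, 16, 172, 9, 11]
287 [4, 42, 40, 8, 9, 19, 17, 10, 18, 16, 8, 8, 10, 7, 171, 10, 10]
290 [-580, 39, 36, 9, 11, 9, 11, 13, 9, 14, 8, 11, 14, 8, 171, 11, 13]
293 [-3, 36, 38, 11, 16, 15, 16, 7, 18, 9, 14, 15, 9, 19, 171, 7, 6]
296 [-3, 43, 37, 13, 7, 16, 9, 13, 9, 13, 13, 18, 12, 11, 17, 15, 11]
299 [-5, 40, 36, 11, 10, 6, 14, 13, 15, 21, 22, 13, 13, 5, 10, 7, 15]
302 [2, 36, 35, 7, 39, 39, 34, 26, 29, 15, 21, 21, 14, 10, 13, 10, 10]
305 [3, 34, 34, 15, 34, 35, 30, 27, 34, 28, 26, 18, 12, 19, 8, 9, 9]
308 [4, 3, 41, 11, 39, 31, 40, 36, 23, 26, 24, 22, 22, 14, 15, 166, 9]
311 [-7, 1, 41, 10, 39, 35, 35, 26, 13, 11, 10, 12, 7, 9, 9, 171, 156]
314 [1, -4, 32, 6, 10, 12, 9, 13, 14, 17, 14, 11, 13, 5, 12, 18, 8]
317 [-1, 2, 32, 13, 9, 16, 9, 8, 10, 12, 13, 13, 16, 14, 17, 9, 16]
320 [-3, -6, 45, 14, 11, 12, 11, 7, 21, 5, 13, 11, 10, 5, 12, 13, 16]
323 [-1, -8, 1581, 12, 12, 11, 11, 14, 19, 8, 16, 12, 20, 20, 20, 25, 25]
[0.42170628 0.22332908 0.0270872 ] [ 0.46794109 -0.20607979  0.02160622] [ 1.43253419  0.24255374 -0.78888644]
```

View pics/crop.png

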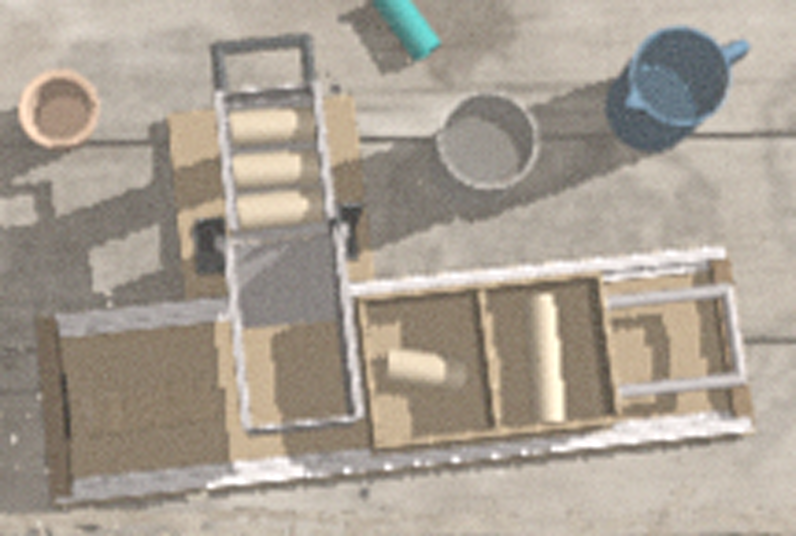

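```bash
cat > rig.py <<'E'
from workcell import env
from h import *
c=env.get_calibration("top"); z=np.load("top0.npz"); im,d=z["im"],z["d"]
P=cloud(c,d); Z=cv2.medianBlur(P[...,2].astype(np.float32),3)
near=[];far=[]
for u in range(275,452):
    col=Z[:,u]
    v=300
    while not(col[v]<8e-3 and col[v+1]<8e-3) and v<345: v+=1
    near.append((u,v-0.5)) 
    if u<300 or u>372:
        v=300
        v=282 if u<300 else 280
        while not(col[v]<6e-3 and col[v-1]<6e-3) and v>250: v-=1
        far.append((u,v+0.5))
near=np.array(near,float);far=np.array(far,float)
def fit(p,zz):
    w=plane(c,p[:,0],p[:,1],zz)[:,:2]
    l=cv2.fitLine(w.astype(np.float32),cv2.DIST_HUBER,0,1e-4,1e-4).ravel(); return l
for n,p in(("near",near),("far",far)):
    l=fit(p,.025); print(n,l,"ang",np.arctan(l[1-1]/l[1])) 
# high structure
m=((Z>.155)&(Z<.19)).astype(np.uint8); m[:195]=0;m[340:]=0;m[:,:255]=0;m[:,470:]=0
pts=P[m>0]; print(len(pts),pts.min(0),pts.max(0))
cn=cv2.connectedComponentsWithStats(m); print(cn[2])
print(cv2.minAreaRect(pts[:,:2].astype(np.float32)))
ys,xs=np.nonzero(m)
w=plane(c,xs,ys,.172)
np.save("high.npy",w)
print(cv2.minAreaRect(w[:,:2].astype(np.float32)))
for v in range(200,316,2): print(v,''.join('#' if a else '.' for a in m[v,300:362]))
E
python3 rig.py
```

```text
near [ 0.08965569 -0.9959728   0.3715042   0.04569949] ang -0.08977624
far [ 0.08983295 -0.99595684  0.5257073  -0.01341605] ang -0.08995421
1533 [ 0.31005381  0.08049555 -0.00475377] [0.72013286 0.19684431 1.5807923 ]
[[     0      0    640    480 305667]
 [   308    204     45    108   1523]
 [   333    309      3      2      6]
 [   343    308      2      2      4]]
((0.5178554654121399, 0.13575753569602966), (0.40602800250053406, 0.1168641671538353), 5.681883811950684)
((0.537057101726532, 0.13804388046264648), (0.2797928750514984, 0.11615259945392609), 5.577731609344482)
200 ..............................................................
202 ..............................................................
204 ..................................####........................
206 ..............#########################.......................
208 ............####################...#####......................
210 ............#####...................####......................
212 ............####....................####......................
214 ............####....................####....
[... 2668 characters left out ...]
.................###..........
296 ...................##............................###..........
298 ...................##............................###..........
300 ...................###...........................###..........
302 ...................###............................###.........
304 ....................##............................###.........
306 ....................##............................###.........
308 ....................###....................##.................
310 ....................#######......###..........................
312 ..............................................................
314 ..............................................................
```

```bash
cat > r2.py <<'E'
from workcell import env
from h import *
c=env.get_calibration("top"); z=np.load("top0.npz"); im,d=z["im"],z["d"]
P=cloud(c,d); Z=cv2.medianBlur(P[...,2].astype(np.float32),3)
yaw=.0899; ex=np.array([np.cos(yaw),np.sin(yaw)]); ey=np.array([-ex[1],ex[0]])
m=((Z>.155)&(Z<.19))
mids=[];wd=[]
for v in range(260,307):
    us=300+np.nonzero(m[v,300:362])[0]; w=plane(c,np.array([us[0],us[-1]]),np.array([v,v]),.172)[:,:2]
    mids.append(w.mean(0)@ey); wd.append(abs((w[0]-w[1])@ey))
print("spout ey",np.median(mids),np.std(mids),np.median(wd), np.polyfit(range(len(mids)),mids,1))
cx=(np.array([.3715042,.04569949])@ex+np.array([.5257073,-.01341605])@ex)/2
o=ex*cx+ey*np.median(mids); print("rig origin",o)
def torig(p): return np.stack([(p[...,:2]-o)@ex,(p[...,:2]-o)@ey,p[...,2]],-1)*1000
Q=torig(P)
def rows(v0,v1,u0,u1,lo,hi):
    mm=np.zeros(Z.shape,bool); mm[v0:v1,u0:u1]=True; mm&=(Z>lo)&(Z<hi); return mm
w=rows(297,316,276,318,.0185,.05)
k=cv2.morphologyEx(w.astype(np.uint8),cv2.MORPH_OPEN,np.ones((2,2)))
print("wedge px",k.sum()); q=Q[k>0]; rc=cv2.minAreaRect(q[:,:2].astype(np.float32)); print(rc,cv2.boxPoints(rc))
for v in range(297,316): print(v,''.join('#' if a else '.' for a in k[v,272:322]))
# spout front, handle ends
s=rows(200,316,300,362,.155,.19); print("spout/trough x,y range",np.percentile(Q[s],[.5,99.5],0))
car=rows(255,325,350,425,.055,.08); q=Q[car]; print("car walls",np.percentile(q,[1,99],0), np.histogram(q[:,1],bins=np.arange(-260,0,6)))
h=rows(255,325,420,462,.040,.07); print("chandle",np.percentile(Q[h],[2,98],0))
for n,(u,v) in dict(jug=(435,220),can=(387,233),cup=(271,224),cone=(217,308),yellow=(152,306),pink=(192,250)).items():
    mm=rows(v-25,v+25,u-25,u+25,.02 if n not in("yellow","pink") else .008,.2)
    mm=mm if n!="can" else mm&(np.arange(640)[None]<408)
    q=P[mm][:,:2]; qq=Q[mm]; print(n,np.percentile(q,[2,98],0).round(3).tolist(),"rig",np.percentile(qq,[2,98],0).round().tolist())
E
python3 r2.py
```

```text
spout ey 0.08933577023498643 0.0005999672632572277 0.08242898022387801 [-6.05344300e-06  8.94793209e-02]
rig origin [0.43841273 0.12921782]
wedge px 341
((-59.95784378051758, 108.4184799194336), (140.2507781982422, 87.59449768066406), 7.422410488128662) [[-135.1535     142.7897   ]
 [-123.83775     55.92918  ]
 [  15.237816    74.04726  ]
 [   3.9220657  160.90778  ]]
297 ..................................................
298 ..................................................
299 .................................##...............
300 ........................###########...............
301 ................###################...............
302 ........#############################.............
303 .......##############################.............
304 ......###############################.............
305 .....################################.............
306 .....###############################..............
307 ......################################............
308 .......###############################............
309 .......##############################.............
310 .......###
[... 989 characters left out ...]

        -62,  -56,  -50,  -44,  -38,  -32,  -26,  -20,  -14,   -8,   -2]))
chandle [[ -53.54046735 -340.55975271   47.89790976]
 [  39.37635456 -236.36501706   70.41211279]]
jug [[0.62, -0.215], [0.692, -0.125]] rig [[155.0, -364.0, 22.0], [226.0, -271.0, 122.0]]
can [[0.578, -0.056], [0.651, 0.018]] rig [[125.0, -200.0, 21.0], [199.0, -128.0, 101.0]]
cup [[0.623, 0.278], [0.682, 0.336]] rig [[200.0, 129.0, 21.0], [258.0, 187.0, 58.0]]
cone [[0.362, 0.352], [0.444, 0.469]] rig [[-56.0, 229.0, 16.0], [36.0, 339.0, 608.0]]
yellow [[0.377, 0.635], [0.458, 0.667]] rig [[-15.0, 504.0, 6.0], [67.0, 541.0, 28.0]]
pink [[0.569, 0.492], [0.601, 0.571]] rig [[164.0, 348.0, 6.0], [200.0, 427.0, 29.0]]
```

```bash
cat >> h.py <<'E'
O=np.array([.43841,.12922]); YAW=.0899
EX=np.array([np.cos(YAW),np.sin(YAW)]); EY=np.array([-EX[1],EX[0]])
def rig(p): p=np.asarray(p)[...,:2]-O; return np.stack([p@EX,p@EY],-1)
def world(x,y): return O+x*EX+y*EY
def go(s,xy,z,ang=None):
    """shift (cm) and turn (deg) in tool axes to tool-down pose, tool y at world angle ang"""
    r=rot(s["orientation"]); sh=r.inv().apply(np.array([*xy,z])-s["tcp_pos"])*100
    if ang is None: ang=YAW
    y=r.apply([0,1,0]); cur=np.arctan2(y[1],y[0])
    best=None
    for a in(ang,ang+np.pi):
        t=R.from_matrix(np.array([[np.sin(a),np.cos(a),0],[-np.cos(a),np.sin(a),0],[0,0,-1]]))
        v=(r.inv()*t).as_rotvec(degrees=True)
        if best is None or np.linalg.norm(v)<np.linalg.norm(best): best=v
    print("shift",sh.round(2),"turn",best.round(2))
E
python3 - <<'E'
from workcell import env
from h import *
c=env.get_calibration("top"); z=np.load("top0.npz"); P=cloud(c,z["d"]); Z=cv2.medianBlur(P[...,2].astype(np.float32),5)
k=np.zeros(Z.shape,np.uint8); k[297:316,276:318]=Z[297:316,276:318]>.018
n,l,st,ce=cv2.connectedComponentsWithStats(k); i=1+np.argmax(st[1:,4]); v,u=np.nonzero(l==i)
w=plane(c,u,v,.028)
q=rig(w)*1000; print(len(q),cv2.minAreaRect(q.astype(np.float32)),q.min(0),q.max(0))
for a in range(65,176,10):
    s=q[abs(q[:,1]-a)<5]; print(a,len(s),s[:,0].min() if len(s) else 0,s[:,0].max() if len(s) else 0, np.median(Z[v,u][abs(q[:,1]-a)<5]) if len(s) else 0)
im=z["im"]; print("edge", plane(c,np.array([300.,200,450]),np.array([341.,341,341]),0)[:,:2])
s=env.get_state(); go(s,world(-.02,.13),.2)
E
```

```text
345 ((-6.406466484069824, 117.106201171875), (32.58549499511719, 91.49971008300781), 1.2325646877288818) [-23.2424493   71.49805363] [ 10.09229258 162.97682667]
65 0 0 0 0
75 25 -15.89947190307309 10.002749538622034 0.02011867
85 35 -18.123256933833638 8.05441384789442 0.021912167
95 38 -19.766242532000785 9.218867079716158 0.022932108
105 41 -21.408248885202184 10.092292580905264 0.025891222
115 39 -20.829085417941922 8.435387706322935 0.027723493
125 42 -22.470331700979752 9.308555739226987 0.02984571
135 40 -21.601853419387574 9.59962804346689 0.032626227
145 42 -23.242449303852858 8.525221821503255 0.03410707
155 38 -22.37422568135191 9.10720300870833 0.035771023
165 5 -7.198296363583909 1.527068216124489 0.020223303
175 0 0 0 0
edge [[ 0.32151294  0.22492036]
 [ 0.32496072  0.51054435]
 [ 0.31635907 -0.20204145]]Traceback (most recent call last):
  File "<stdin>", line 11, in <module>
  File "h.py", line 27, in go
    t=R.from_matrix(np.array([[np.sin(a),np.cos(a),0],[-np.cos(a),np.sin(a),0],[0,0,-1]]))
  File "scipy/spatial/transform/_rotation.pyx", line 1143, in scipy.spatial.transform._rotation.Rotation.from_matrix
ValueError: Non-positive determinant (left-handed or null coordinate frame) in rotation matrix 0: [[ 0.08977895  0.99596172  0.        ]
 [-0.99596172  0.08977895  0.        ]
 [ 0.          0.         -1.        ]].
```

```bash
sed -i 's/\[\[np.sin(a),np.cos(a),0\],\[-np.cos(a),np.sin(a),0\]/[[-np.sin(a),np.cos(a),0],[np.cos(a),np.sin(a),0]/' h.py; python3 -c "
from workcell import env
from h import *
s=env.get_state(); go(s,world(-.0065,.128),.15)"
```

```text
shift [-34.48 -22.3    5.2 ] turn [-9.000e-02  5.000e-02  7.065e+01]
```

Request:
carry_out --steps '[[[0,0,70.6],[-34.5,-22.3,5.2],90],[[0,0,70.6],[-34.5,-22.3,5.2],90],[[0,0,70.6],[-34.5,-22.3,5.2],90],[[0,0,70.6],[-34.5,-22.3,5.2],90],[[0,0,70.6],[-34.5,-22.3,5.2],90],[[0,0,70.6],[-34.5,-22.3,5.2],90],[[0,0,70.6],[-34.5,-22.3,5.2],90],[[0,0,70.6],[-34.5,-22.3,5.2],90]]' --force 40

```text
clock: 1.1
tcp_pos: [0.422, 0.2546, 0.1497]
orientation: [-0.0, 0.676, 0.737, -0.001]
wrist_force: [0.1, 0.0, -0.2]
finger_gap: 0.055
grip_force: 0.0
```

```bash
python3 - <<'E'
from workcell import env
from h import *
c=env.get_calibration("wrist"); im,d=env.read_camera("wrist")
cv2.imwrite("pics/w1.png",cv2.convertScaleAbs(im[:,:,::-1],alpha=1.6,beta=25)); np.savez("w1.npz",im=im,d=d,o=c["origin"],q=c["orientation"])
s=env.get_state(); go(s,world(-.0065,.128),.015)
for y in(.06,.16): print(proj(c,[*world(-.0065,y),.012]))
E
```

```text
shift [ 0.05 -0.03 13.49] turn [-0.08  0.   -0.07]
[310.822557   283.13840847]
[310.33445531 177.14428015]
```

View pics/w1.png

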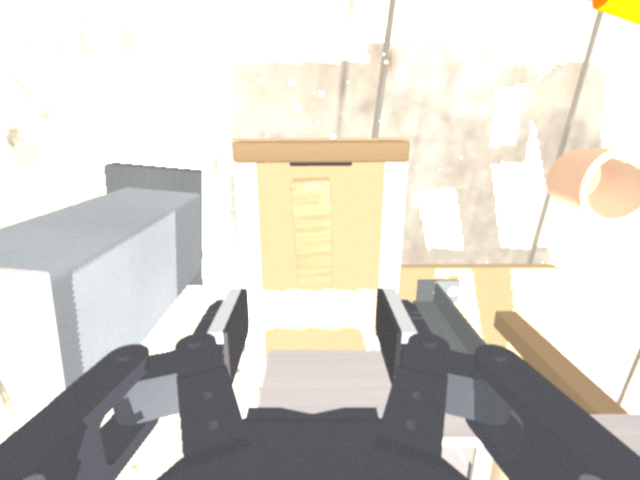

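Request:
carry_out --steps '[[[0,0,0],[0,0.1,6],90],[[0,0,0],[0,0.1,10],90],[[0,0,0],[0,0.1,12.5],90],[[0,0,0],[0,0.1,13.5],90],[[0,0,0],[0,0.1,13.5],90],[[0,0,0],[0,0.1,13.5],255],[[0,0,0],[0,0.1,13.5],255],[[0,0,0],[0,0.1,13.5],255]]' --force 40

```text
clock: 2.15
tcp_pos: [0.4224, 0.257, 0.0162]
orientation: [0.0, 0.674, 0.738, 0.001]
wrist_force: [-0.3, -1.0, -0.8]
finger_gap: 0.0011
grip_force: 0.0
```

```bash
python3 -c "
from workcell import env
from h import *
s=env.get_state(); print(s['finger_gap'],s['grip_force'],s['wrist_force'],s['tcp_pos']); go(s,world(.105,.255),.16)"
```

```text
0.0011282819764265254 0.0 [-0.27415615 -1.01153861 -0.79032351] [0.42238423 0.25698338 0.01622755]
shift [ 12.63  10.98 -14.36] turn [ 0.08 -0.03  0.05]
```

```bash
python3 - <<'E'
from workcell import env
from h import *
c=env.get_calibration("wrist"); im,d=env.read_camera("wrist"); cs=env.get_calibration("scene"); sc,sd=env.read_camera("scene")
a=cv2.resize(im,(400,300)); b=cv2.resize(sc[180:340,300:450],(400,427),interpolation=cv2.INTER_CUBIC)[:300]
cv2.imwrite("pics/w2.png",np.hstack([a,b])[:,:,::-1])
E
```

```text
(no output)
```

View pics/w2.png

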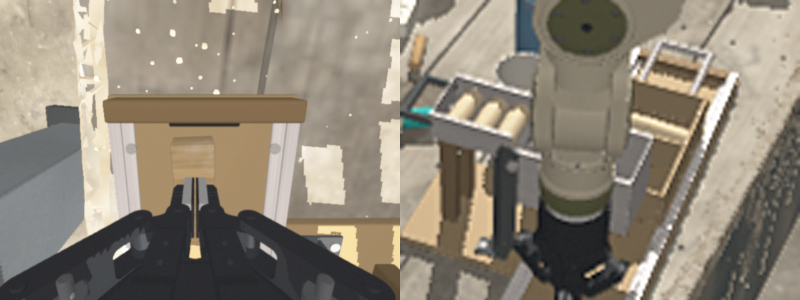

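```bash
python3 - <<'E'
from workcell import env
from h import *
c=env.get_calibration("wrist"); im,d=env.read_camera("wrist"); np.savez("w3.npz",im=im,d=d)
P=cloud(c,d); q=rig(P)*1000; Z=P[...,2]*1000
for v in range(200,330,8): print(v,[(int(q[v,u,0]),int(q[v,u,1]),int(Z[v,u])) for u in range(250,370,14)])
E
```

```text
200 [(-35, 168, 11), (-28, 168, 11), (-20, 172, 32), (-13, 172, 33), (-7, 172, 33), (-1, 172, 32), (4, 172, 32), (10, 173, 33), (16, 173, 33)]
208 [(-36, 164, 11), (-28, 164, 12), (-22, 164, 12), (-15, 164, 11), (-7, 164, 11), (0, 164, 12), (6, 164, 11), (13, 164, 11), (20, 164, 11)]
216 [(-36, 160, 11), (-29, 160, 11), (-22, 160, 11), (-15, 160, 11), (-7, 160, 11), (0, 160, 11), (6, 160, 12), (13, 160, 10), (20, 160, 10)]
224 [(-36, 156, 10), (-29, 156, 11), (-21, 159, 22), (-14, 159, 23), (-7, 159, 24), (-1, 160, 26), (5, 160, 27), (13, 156, 10), (20, 155, 10)]
232 [(-36, 151, 10), (-29, 152, 12), (-19, 159, 36), (-13, 159, 36), (-7, 158, 35), (-1, 159, 37), (4, 159, 37), (13, 151, 11), (20, 151, 11)]
240 [(-36, 147, 11), (-30, 147, 10), (-20, 155, 36), (-13, 155, 35), (-7, 155, 37), (-1, 155, 36), (4, 155, 35), (13, 147, 11), (21, 147, 10)]
248 [(-37, 142, 10), (-29, 143, 12), (-20, 151, 35), (-13, 151, 36), (-7, 151, 35), (-1, 151, 35), (4, 151, 34), (13, 143, 10), (21, 143, 11)]
256 [(-37, 138, 11), (-30, 138, 11), (-20, 147, 34), (-14, 147, 34), (-7, 147, 33), (-1, 147, 34), (5
[... 623 characters left out ...]
, 115, 10), (-30, 116, 12), (-23, 115, 10), (-13, 135, 51), (-7, 139, 60), (-1, 139, 59), (4, 136, 52), (14, 115, 12), (22, 115, 10)]
304 [(-38, 111, 11), (-31, 110, 11), (-18, 135, 59), (-12, 136, 59), (-7, 139, 66), (-2, 139, 66), (3, 136, 59), (14, 110, 11), (22, 110, 11)]
312 [(-39, 105, 11), (-31, 105, 11), (-18, 135, 64), (-12, 135, 65), (-7, 140, 72), (-2, 140, 72), (3, 135, 65), (14, 106, 12), (22, 105, 11)]
320 [(-39, 101, 12), (-31, 100, 11), (-17, 135, 71), (-12, 136, 71), (-7, 140, 78), (-2, 140, 78), (3, 135, 70), (8, 136, 71), (23, 100, 11)]
328 [(-39, 95, 11), (-31, 95, 10), (-16, 140, 84), (-11, 142, 87), (-7, 139, 81), (-2, 139, 82), (1, 142, 86), (6, 140, 84), (23, 95, 11)]
```

```bash
python3 - <<'E'
from workcell import env
from h import *
z=np.load("w3.npz"); im=z["im"]; c=env.get_calibration("wrist")
cv2.imwrite("pics/w3.png",cv2.resize(cv2.convertScaleAbs(im[200:440,200:440,::-1],alpha=1.5,beta=30),(600,600),interpolation=cv2.INTER_CUBIC))
print(c["origin"],rig(c["origin"]),-rot(c["orientation"]).as_matrix()[:,2])
s=env.get_state(); t=s["tcp_pos"]
print("tcp px",proj(c,t)); P=cloud(c,z["d"]); q=rig(P)*1000
for v in range(280,300,2): print(v,[(int(q[v,u,1]),int(1000*P[v,u,2])) for u in range(288,336,4)])
E
```

```text
[0.4147269  0.33125014 0.18662385] [-0.00544941  0.20334053] [ 0.02765517 -0.29073322 -0.9564044 ]
tcp px [312.28480671 277.39166185]
280 [(134, 31), (134, 32), (134, 32), (134, 31), (134, 31), (134, 32), (134, 31), (134, 31), (133, 31), (134, 31), (134, 31), (133, 30)]
282 [(133, 31), (133, 31), (132, 31), (132, 31), (132, 31), (133, 31), (132, 31), (133, 31), (132, 31), (132, 30), (132, 31), (132, 30)]
284 [(132, 31), (131, 30), (139, 48), (139, 48), (139, 48), (140, 49), (140, 49), (139, 48), (139, 48), (139, 48), (131, 31), (131, 30)]
286 [(130, 30), (131, 32), (139, 50), (139, 49), (140, 50), (139, 49), (139, 49), (139, 50), (139, 49), (140, 51), (130, 31), (130, 30)]
288 [(129, 30), (129, 30), (140, 53), (139, 52), (139, 52), (140, 52), (140, 53), (139, 52), (139, 52), (140, 53), (129, 29), (129, 30)]
290 [(128, 31), (128, 29), (139, 54), (139, 54), (139, 54), (139, 54), (139, 53), (139, 54), (139, 53), (139, 53), (128, 29), (128, 30)]
292 [(127, 29), (127, 30), (139, 56), (139, 55), (140, 56), (140, 56), (139, 56), (140, 57), (139, 55), (140, 58), (127, 29), (127, 29)]
294 [(125, 29), (125, 29), (139, 58), (139, 57), (139, 57), (139, 57), (140, 58), (139, 57), (140, 58), (139, 57), (139, 57), (125, 29)]
296 [(136, 52), (135, 51), (139, 60), (140, 60), (139, 59), (140, 60), (140, 60), (139, 59), (139, 59), (139, 59), (139, 59), (136, 52)]
298 [(135, 53), (135, 53), (139, 61), (140, 62), (139, 60), (140, 62), (139, 61), (139, 61), (139, 61), (139, 60), (139, 61), (136, 54)]
```

View pics/w3.png

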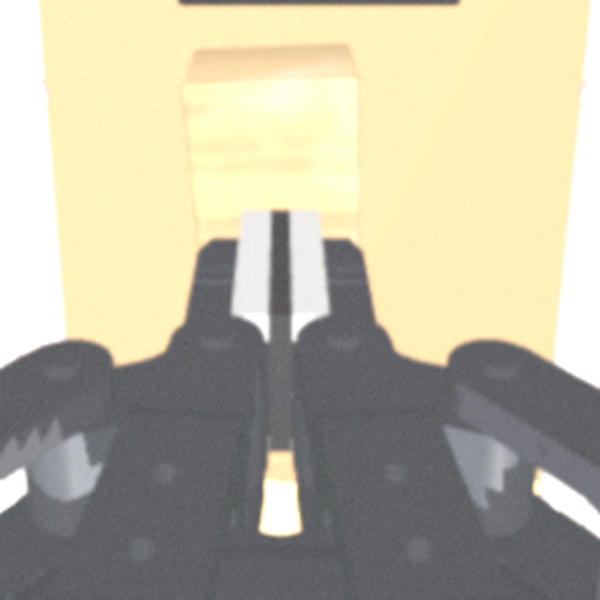

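Request:
carry_out --steps '[[[0,0,0],[0,0,0],90],[[0,0,0],[0,0,0],90],[[0,0,0],[0,0,0],90],[[0,0,0],[0,0,0],90],[[0,0,0],[0,0,0.5],90],[[0,0,0],[0,0,1],90],[[0,0,0],[0,0,1.5],90],[[0,0,0],[0,0,1.5],90]]'

```text
clock: 3.3
tcp_pos: [0.4212, 0.2565, -0.0002]
orientation: [-0.0, 0.674, 0.738, -0.001]
wrist_force: [-0.2, 0.3, -0.6]
finger_gap: 0.0554
grip_force: 0.0
```

```bash
cat > tip.py <<'E'
from workcell import env
from h import *
s=env.get_state(); c=env.get_calibration("wrist"); im,d=env.read_camera("wrist"); P=cloud(c,d)
b=P[200:420,180:460].reshape(-1,3); t=s["tcp_pos"]
r=rot(s["orientation"]); L=r.inv().apply(b-t)*1000
m=(abs(L[:,0])<14)&(abs(L[:,1])<60)&(L[:,2]<10)
for lo in range(-60,60,10):
    k=m&(L[:,1]>=lo)&(L[:,1]<lo+10); 
    print(lo,k.sum(),"max z tool (mm)",np.percentile(L[k,2],98).round(1) if k.sum()>5 else None,"world z",(1000*b[k,2]).min().round(1) if k.sum()>5 else None)
print(t,s["finger_gap"],s["wrist_force"])
E
python3 tip.py
```

```text
-60 1482 max z tool (mm) -13.4 world z 12.3
-50 962 max z tool (mm) -10.3 world z 9.2
-40 2697 max z tool (mm) -10.6 world z 9.0
-30 2984 max z tool (mm) -10.5 world z 9.4
-20 1138 max z tool (mm) -10.9 world z 9.7
-10 1590 max z tool (mm) -27.4 world z 26.2
0 1585 max z tool (mm) -27.4 world z 26.3
10 1182 max z tool (mm) -10.7 world z 9.8
20 3206 max z tool (mm) -10.7 world z 9.5
30 2793 max z tool (mm) -10.8 world z 9.5
40 1517 max z tool (mm) -10.5 world z 9.6
50 1019 max z tool (mm) -10.3 world z 9.1
[ 4.21241783e-01  2.56541079e-01 -1.53576401e-04] 0.05541709757504539 [-0.23740106  0.27150646 -0.61758356]
```

```bash
cat > tip.py <<'E'
from workcell import env
from h import *
s=env.get_state(); c=env.get_calibration("wrist"); im,d=env.read_camera("wrist"); P=cloud(c,d)
t=s["tcp_pos"]; L=rot(s["orientation"]).inv().apply(P.reshape(-1,3)-t).reshape(P.shape)*1000
dark=(im.max(2).astype(int)-im.min(2)<14)
m=dark&(L[...,0]>8)&(L[...,0]<14)&(abs(L[...,1])<50)&(P[...,2]>.017)
for sg in(-1,1):
    k=m&(sg*L[...,1]>0); 
    if k.sum(): print(sg,k.sum(),"tip world z",np.percentile(1000*P[k][:,2],[0,1,3]).round(1),"y",np.percentile(L[k][:,1],[1,99]).round(1))
print(t,s["finger_gap"],s["wrist_force"])
E
python3 tip.py
```

```text
-1 7908 tip world z [34.8 41.  48.2] y [-49.8  -0.3]
1 8063 tip world z [35.6 41.3 48.3] y [ 0.3 49.9]
[4.21509104e-01 2.56642868e-01 1.39203562e-04] 0.0551839953195029 [-0.4537857   0.15121431  0.44406957]
```

Request:
carry_out --steps '[[[0,0,0],[0,0,0.6],90],[[0,0,0],[0,0,1.2],90],[[0,0,0],[0,0,1.8],90],[[0,0,0],[0,0,1.8],90],[[0,0,0],[0,0,1.8],255],[[0,0,0],[0,0,1.8],255],[[0,0,0],[0,0,1.8],255],[[0,0,0],[0,0,1.8],255]]' --force 40

```text
clock: 4.4
tcp_pos: [0.4222, 0.2569, -0.0172]
orientation: [0.0, 0.674, 0.738, 0.0]
wrist_force: [0.6, -0.3, 3.1]
finger_gap: 0.0312
grip_force: 39.9
```

```bash
python3 -c "
from workcell import env
from h import *
s=env.get_state(); print(s['finger_gap'],s['grip_force'],s['wrist_force'],s['tcp_pos']); go(s,world(.105,.275),.09)"
```

```text
0.03123488953900969 39.88919090246782 [ 0.60953057 -0.34372997  3.10508305] [ 0.4221719   0.25691845 -0.01718922]
shift [ 14.63  10.99 -10.71] turn [ 0.05 -0.02  0.05]
```

Request:
carry_out --steps '[[[0,0,0],[0,0,-4],255],[[0,0,0],[0,0,-8],255],[[0,0,0],[3,3,-9],255],[[0,0,0],[7,6,-9],255],[[0,0,0],[11,9,-9],255],[[0,0,0],[14.6,11,-9],255],[[0,0,0],[14.6,11,-6],255],[[0,0,0],[14.6,11,-4],255]]'

```text
clock: 5.4
tcp_pos: [0.5173, 0.4123, 0.0205]
orientation: [-0.0, 0.674, 0.739, -0.001]
wrist_force: [0.8, -0.1, -0.8]
finger_gap: 0.0309
grip_force: 39.5
```

Request:
carry_out --steps '[[[0,0,0],[0,0,2],255],[[0,0,0],[0,0,3.5],255],[[0,0,0],[0,0,4.5],255],[[0,0,0],[0,0,5],255],[[0,0,0],[0,0,5.1],255],[[0,0,0],[0,0,5.1],120],[[0,0,0],[0,0,5.1],120],[[0,0,0],[0,0,5.1],120]]'

```text
clock: 6.4
tcp_pos: [0.5184, 0.4123, -0.028]
orientation: [0.0, 0.674, 0.738, 0.0]
wrist_force: [-0.3, -0.1, 0.5]
finger_gap: 0.0453
grip_force: 0.0
```

```bash
python3 - <<'E'
from workcell import env
from h import *
c=env.get_calibration("top"); z=np.load("top0.npz"); P=cloud(c,z["d"]); Z=P[...,2]
for u in range(436,460,3): print(u,[int(1000*a) for a in Z[268:304:2,u]])
print(rig(plane(c,np.array([452.8,450.5,455.5]),np.array([285.5,272,299]),.057))*1000)
s=env.get_state(); go(s,world(0,-.339),.2,YAW+np.pi/2)
E
```

```text
436 [14, 9, 14, 57, 55, 14, 3, 11, 12, 7, 9, 15, 13, 10, 9, 54, 61, 16]
439 [17, 6, 12, 59, 59, 10, 14, 9, 15, 5, 15, 8, 1580, 12, 13, 61, 61, 7]
442 [19, 15, 10, 54, 9, 8, 13, 15, 13, 9, 11, 11, 11, 10, 10, 60, 54, 12]
445 [5, 18, 12, 60, 13, 13, 15, 13, 21, 5, 13, 12, 6, 15, 11, 60, 54, 6]
448 [19, 24, 53, 59, 21, 21, 17, 13, 16, 15, 16, 2, 12, 15, 16, 60, 8, 14]
451 [22, 24, 57, 53, 60, 56, 56, 55, 48, 54, 21, 27, 23, 18, 51, 55, 14, 10]
454 [-5, 1, 5, 1, -5, -7, 24, 51, 55, 55, 59, 56, 63, 59, 57, 56, 28, 23]
457 [0, -1, -1, 1, -6, 0, 3, 2, 3, 0, -1, -2, 0, 3, 2, -6, 19, 21]
[[-1.29240926e-01 -3.36093601e+02]
 [ 3.81602005e+01 -3.35411980e+02]
 [-3.81636347e+01 -3.37874251e+02]]
shift [-61.36 -10.55 -22.83] turn [ 6.000e-02  2.000e-02 -8.995e+01]
```

Request:
carry_out --steps '[[[0,0,0],[0,0,-4],110],[[0,0,0],[0,0,-10],100],[[0,0,0],[0,0,-16],100],[[0,0,0],[0,0,-22.8],100],[[0,0,-10],[-6,-1,-22.8],100],[[0,0,-20],[-12,-2,-22.8],100],[[0,0,-30],[-18,-3,-22.8],100],[[0,0,-40],[-24,-4,-22.8],100]]'

```text
clock: 7.4
tcp_pos: [0.5, 0.1694, 0.2]
orientation: [0.001, 0.381, 0.925, 0.0]
wrist_force: [1.6, -0.4, 0.7]
finger_gap: 0.052
grip_force: 0.0
```

```bash
python3 -c "
from workcell import env
from h import *
s=env.get_state(); print(s['tcp_pos']); go(s,world(0,-.337),.2,YAW+np.pi/2); go(s,world(0,-.337),.03,YAW+np.pi/2)"
```

```text
[0.49999203 0.16939464 0.19995519]
shift [-2.423e+01 -2.890e+01 -1.000e-02] turn [ 3.00e-02  7.00e-02 -4.99e+01]
shift [-24.22 -28.91  16.99] turn [ 3.00e-02  7.00e-02 -4.99e+01]
```

Request:
carry_out --steps '[[[0,0,-9],[-4,-5,0],100],[[0,0,-18],[-8,-10,0],100],[[0,0,-27],[-13,-15,0],100],[[0,0,-36],[-17,-20,0],100],[[0,0,-45],[-21,-25,0],100],[[0,0,-50],[-24.2,-28.9,0],100],[[0,0,-50],[-24.2,-28.9,3],100],[[0,0,-50],[-24.2,-28.9,6],100]]'

```text
clock: 8.4
tcp_pos: [0.4666, -0.2066, 0.1393]
orientation: [0.001, -0.041, 0.999, -0.001]
wrist_force: [0.4, 0.3, -0.3]
finger_gap: 0.0518
grip_force: 0.0
```

```bash
python3 - <<'E'
from workcell import env
from h import *
s=env.get_state(); print(s['tcp_pos']); go(s,world(0,-.337),.001,YAW+np.pi/2)
c=env.get_calibration("wrist"); im,d=env.read_camera("wrist"); cv2.imwrite("pics/w4.png",im[:,:,::-1])
P=cloud(c,d); q=rig(P)*1000; Z=P[...,2]*1000
print(np.round(proj(c,[[*world(0,-.337),.052],[*world(.03,-.337),.052],[*world(0,-.2425),.067],[*world(0,-.1485),.067]])))
m=(Z>42)&(Z<66)&(abs(q[...,0])<28)&(q[...,1]<-300)&(q[...,1]>-370); print("bar",m.sum(),np.percentile(q[m],[5,50,95],0),np.median(Z[m]))
m=(Z>58)&(Z<74)&(abs(q[...,0])<50)&(q[...,1]<-60)&(q[...,1]>-280); print(np.histogram(q[m][:,1],bins=np.arange(-260,-50,3)))
E
```

```text
[ 0.46659141 -0.20655804  0.13930264]
shift [-1.900e-01  1.000e-02  1.383e+01] turn [-0.07  0.09 -0.44]
[[311. 233.]
 [312. 270.]
 [443. 238.]
 [574. 237.]]
bar 937 [[ -26.16271286 -341.63665001]
 [  -1.37231915 -337.19992091]
 [  24.59017443 -332.71668181]] 55.51639648546364
(array([   0,    0,    0,    0,    0,  610,  691,  234,    0,    0,    0,
          0,    0,    0,    0,    0,    0,    0,    0,    0,    0,    0,
          0,    0,    0,    0,    0,    0,    0,    0,    0,    0,    0,
          0,    0,   66, 1479,  399,    5,    0,    0,    0,    0,    0,
          0,    0,    0,    0,    0,    0,    0,    0,    0,    0,    0,
          0,    0,    0,    0,    0,    0,    0,    0,    0,    0,    0,
          0,    0,    0]), array([-260, -257, -254, -251, -248, -245, -242, -239, -236, -233, -230,
       -227, -224, -221, -218, -215, -212, -209, -206, -203, -200, -197,
       -194, -191, -188, -185, -182, -179, -176, -173, -170, -167, -164,
       -161, -158, -155, -152, -149, -146, -143, -140, -137, -134, -131,
       -128, -125, -122, -119, -116, -113, -110, -107, -104, -101,  -98,
        -95,  -92,  -89,  -86,  -83,  -80,  -77,  -74,  -71,  -68,  -65,
        -62,  -59,  -56,  -53]))
```

View pics/w4.png

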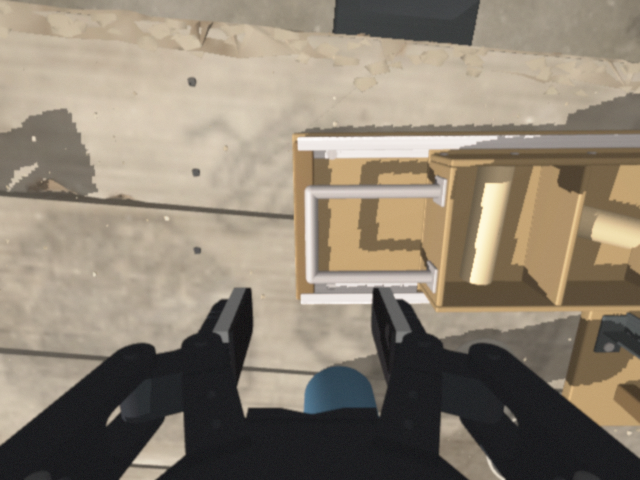

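Request:
carry_out --steps '[[[0,0,-0.4],[-0.2,0,5],100],[[0,0,-0.4],[-0.2,0,9],100],[[0,0,-0.4],[-0.2,0,12],100],[[0,0,-0.4],[-0.2,0,13.8],100],[[0,0,-0.4],[-0.2,0,13.8],100],[[0,0,-0.4],[-0.2,0,13.8],255],[[0,0,-0.4],[-0.2,0,13.8],255],[[0,0,-0.4],[-0.2,0,13.8],255]]' --force 40

```text
clock: 9.45
tcp_pos: [0.4696, -0.2052, 0.0029]
orientation: [0.001, -0.046, 0.999, -0.001]
wrist_force: [-0.2, -2.4, 3.9]
finger_gap: 0.0086
grip_force: 38.9
```

Request:
carry_out --steps '[[[0,0,0],[0,1.5,0],255],[[0,0,0],[0,3.5,0],255],[[0,0,0],[0,5.5,0],255],[[0,0,0],[0,7.5,0],255],[[0,0,0],[0,9.2,0],255],[[0,0,0],[0,10.2,0],255],[[0,0,0],[0,10.45,0],255],[[0,0,0],[0,10.45,0],255]]'

```text
clock: 10.45
tcp_pos: [0.4606, -0.1015, 0.0028]
orientation: [0.002, -0.046, 0.999, -0.002]
wrist_force: [0.7, -4.9, 3.9]
finger_gap: 0.0086
grip_force: 39.6
```

```bash
cat > car.py <<'E'
from workcell import env
from h import *
s=env.get_state(); print("tcp rig",rig(s['tcp_pos'])*1000,s["wrist_force"],s["finger_gap"])
c=env.get_calibration("top"); im,d=env.read_camera("top")
P=cloud(c,d); q=rig(P)*1000; Z=P[...,2]*1000
m=(Z>58)&(Z<76)&(abs(q[...,0])<48)&(q[...,1]<-43)&(q[...,1]>-200); hh,e=np.histogram(q[m][:,1],bins=np.arange(-200,-40,4)); print([(int(a),int(b)) for a,b in zip(e,hh) if b])
w=(Z>6)&(Z<45)&(q[...,0]>50)&(q[...,0]<150)&(q[...,1]>200)&(q[...,1]<330); 
if w.sum(): print("wedge",w.sum(),cv2.minAreaRect(q[w].astype(np.float32)))
E
python3 car.py
```

```text
tcp rig [   1.36040689 -231.78523629] [ 0.65850428 -4.86770983  3.94158575] 0.008616286702682188
[(-200, 4), (-196, 1), (-192, 7), (-188, 1), (-184, 4), (-180, 4), (-176, 5), (-172, 4), (-168, 1), (-164, 1), (-160, 2), (-156, 2), (-152, 3), (-144, 2), (-140, 12), (-136, 51), (-132, 18), (-48, 2)]
wedge 372 ((101.13835144042969, 265.66546630859375), (93.18891143798828, 128.5499725341797), 0.021614335477352142)
```

```bash
python3 - <<'E'
from workcell import env
from h import *
c=env.get_calibration("top"); z=np.load("top0.npz")
print(rig(plane(c,np.array([313.5,326,339.,326,326]),np.array([207,206,205.,204,208]),.175))*1000)
s=env.get_state(); go(s,world(.233,0),.2,YAW)
E
```

```text
[[235.29589571  30.62407437]
 [234.57524315  -2.73806767]
 [233.71635027 -37.43572823]
 [240.03529476  -3.32059156]
 [229.12320411  -2.15639863]]
shift [-23.28  23.06 -19.72] turn [-2.800e-01 -1.000e-02 -8.987e+01]
```

Request:
carry_out --steps '[[[0,0,0],[0,0,0],100],[[0,0,0],[0,0,0],100],[[0,0,0],[0,0,0],100],[[0,0,0],[0,0,-2],100],[[0,0,0],[0,0,-6],100],[[0,0,0],[0,0,-11],100],[[0,0,0],[0,0,-16],100],[[0,0,0],[0,0,-20],100]]'

```text
clock: 11.5
tcp_pos: [0.4589, -0.0998, 0.2034]
orientation: [0.0, -0.046, 0.999, 0.0]
wrist_force: [1.0, 0.1, 0.3]
finger_gap: 0.0521
grip_force: 0.0
```

Request:
carry_out --steps '[[[0,0,-10],[-3,3,0],140],[[0,0,-20],[-6,6,0],170],[[0,0,-30],[-9,9,0],175],[[0,0,-40],[-12,12,0],175],[[0,0,-50],[-15,15,0],175],[[0,0,-60],[-18,18,0],175],[[0,0,-70],[-21,21,0],175],[[0,0,-80],[-23.2,23,0],175]]'

```text
clock: 12.5
tcp_pos: [0.6689, 0.1523, 0.2005]
orientation: [-0.0, -0.68, 0.733, 0.001]
wrist_force: [0.1, 0.6, 0.3]
finger_gap: 0.0269
grip_force: 0.0
```

```bash
python3 - <<'E'
from workcell import env
from h import *
s=env.get_state(); print(s['tcp_pos'],s['finger_gap'],s['joint_pos'].round(2)); go(s,world(.233,-.001),.2,YAW)
c=env.get_calibration("wrist"); im,d=env.read_camera("wrist"); cv2.imwrite("pics/w5.png",im[:,:,::-1])
P=cloud(c,d); q=rig(P)*1000; Z=P[...,2]*1000
print(np.round(proj(c,[[*world(.233,0),.170]])))
m=(Z>162)&(Z<185)&(abs(q[...,1])<22)&(q[...,0]>215)&(q[...,0]<255); print("bar",m.sum(),np.percentile(q[m],[5,50,95],0) if m.sum() else 0,np.median(Z[m]))
m=(Z>162)&(Z<195)&(abs(q[...,1])<60)&(q[...,0]>180)&(q[...,0]<255); print(m.sum(),np.percentile(q[m],[1,99],0) if m.sum() else 0)
E
```

```text
[0.66887257 0.1523161  0.20048251] 0.026914448257676096 [ 0.11  0.54  0.39  1.42  0.   -1.39]
shift [ 0.3  -0.19  0.05] turn [ 0.08  0.02 -9.43]
[[308. 253.]]
bar 1151 [[230.31543754 -20.13864717]
 [234.54207588  -0.97566824]
 [239.11512553  19.60314656]] 173.59793422143568
6712 [[180.29148307 -37.44931197]
 [239.29140758  35.86010721]]
```

View pics/w5.png

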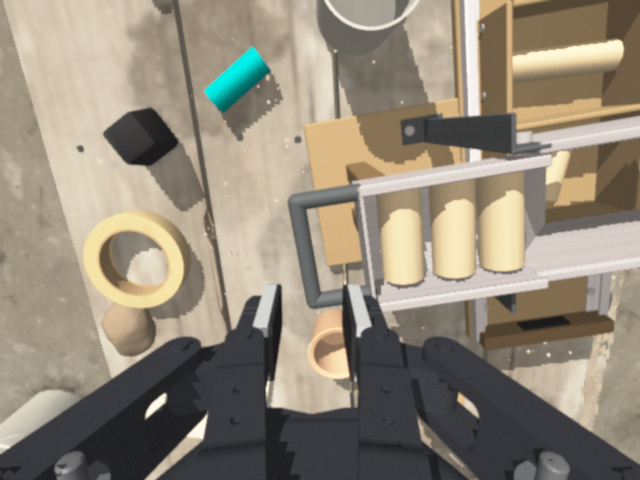

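Request:
carry_out --steps '[[[0,0,-9.4],[0.2,-0.3,0],175],[[0,0,-9.4],[0.2,-0.3,0],175],[[0,0,-9.4],[0.2,-0.3,2],175],[[0,0,-9.4],[0.2,-0.3,4.5],175],[[0,0,-9.4],[0.2,-0.3,6.5],175],[[0,0,-9.4],[0.2,-0.3,7.7],175],[[0,0,-9.4],[0.2,-0.3,7.7],175],[[0,0,-9.4],[0.2,-0.3,7.7],175]]' --force 40

```text
clock: 13.55
tcp_pos: [0.6718, 0.1483, 0.1255]
orientation: [-0.001, 0.735, -0.678, 0.0]
wrist_force: [-0.5, -0.2, -0.1]
finger_gap: 0.0268
grip_force: 0.0
```

Request:
carry_out --steps '[[[0,0,0],[0,0,0],255],[[0,0,0],[0,0,0],255],[[0,0,0],[0,0,0],255],[[0,0,0],[0,0,0],255],[[0,0,0],[0.1,0.2,-1],255],[[0,0,0],[0.1,0.46,-2.05],255],[[0,0,0],[0.1,0.8,-3.05],255],[[0,0,0],[0.1,1.2,-4.0],255]]' --force 40

```text
clock: 14.55
tcp_pos: [0.6619, 0.1474, 0.165]
orientation: [-0.002, 0.736, -0.677, 0.001]
wrist_force: [9.7, 2.8, -0.8]
finger_gap: 0.008
grip_force: 39.0
```

Request:
carry_out --steps '[[[0,0,0],[0,0.3,-0.8],255],[[0,0,0],[0,0.9,-1.85],255],[[0,0,0],[0,1.5,-2.7],255],[[0,0,0],[0,2.2,-3.5],255],[[0,0,0],[0,2.7,-4.0],255],[[0,0,0],[0,3.2,-4.48],255],[[0,0,0],[0,3.75,-4.94],255],[[0,0,0],[0,4.3,-5.36],255]]'

```text
clock: 15.55
tcp_pos: [0.62, 0.1436, 0.2205]
orientation: [-0.004, 0.736, -0.677, 0.002]
wrist_force: [8.7, 2.2, 5.4]
finger_gap: 0.0085
grip_force: 39.2
```

Request:
carry_out --steps '[[[0,0,0],[0,0.4,-0.3],255],[[0,0,0],[0,0.8,-0.55],255],[[0,0,0],[0,1.2,-0.8],255],[[0,0,0],[0,1.8,-1.1],255],[[0,0,0],[0,1.8,-1.1],255],[[0,0,0],[0,1.8,-1.1],255],[[0,0,0],[0,1.8,-1.1],255],[[0,0,0],[0,1.8,-1.1],255]]'

```text
clock: 16.55
tcp_pos: [0.6025, 0.142, 0.2326]
orientation: [-0.004, 0.736, -0.677, 0.003]
wrist_force: [8.2, 2.6, 10.5]
finger_gap: 0.008
grip_force: 40.1
```

```bash
cat > look.py <<'E'
import sys
from workcell import env
from h import *
print(env.get_state()["wrist_force"], env.get_state()["tcp_pos"])
w,_=env.read_camera("wrist"); s,_=env.read_camera("scene"); t,_=env.read_camera("top")
a=cv2.resize(w,(400,300)); b=cv2.resize(s[190:310,290:450],(400,300),interpolation=cv2.INTER_CUBIC); e=cv2.resize(t[195:345,250:450],(400,300),interpolation=cv2.INTER_CUBIC)
cv2.imwrite(sys.argv[1],np.vstack([np.hstack([a,b]),np.hstack([e,np.zeros_like(e)])])[:,:,::-1])
E
python3 look.py pics/m1.png
```

```text
[ 8.20377504  2.60191846 10.53702879] [0.60253213 0.14196258 0.23260583]
```

View pics/m1.png

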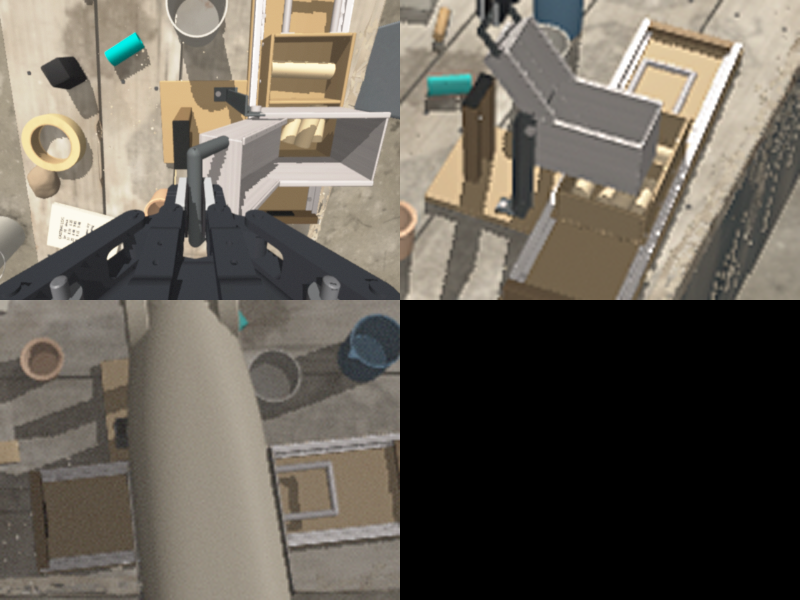

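```bash
cat > pr.py <<'E'
from workcell import env
from h import *
for n in("wrist","scene","top"):
    c=env.get_calibration(n); im,d=env.read_camera(n); P=cloud(c,d); q=rig(P)*1000; Z=P[...,2]*1000
    hsv=cv2.cvtColor(im,cv2.COLOR_RGB2HSV); cream=(hsv[...,2]>150)&(hsv[...,1]>25)&(hsv[...,1]<110)
    m=cream&(abs(q[...,0])<54)&(abs(q[...,1])<44)&(Z>18)&(Z<140)
    if m.sum()>20: print(n,m.sum(),np.percentile(Z[m],[5,50,95,99.5]).round(),np.percentile(q[m],[2,98],0).round())
E
python3 pr.py
```

```text
wrist 3045 [ 37.  52.  68. 102.] [[-48. -43.]
 [ 45.  28.]]
scene 139 [ 37.  45.  87. 101.] [[-53. -41.]
 [ 45.  39.]]
```

Request:
carry_out --steps '[[[0,0,0],[0,-0.6,0.3],255],[[0,0,0],[0,-1.2,0.7],255],[[0,0,0],[0,-1.8,1.1],255],[[0,0,0],[0,-2.35,1.52],255],[[0,0,0],[0,-2.9,1.98],255],[[0,0,0],[0,-3.4,2.46],255],[[0,0,0],[0,-3.9,2.96],255],[[0,0,0],[0,-4.6,3.76],255]]'

```text
clock: 17.85
tcp_pos: [0.6461, 0.1459, 0.193]
orientation: [-0.002, 0.736, -0.677, 0.001]
wrist_force: [4.7, 2.4, 4.5]
finger_gap: 0.0083
grip_force: 40.7
```

Request:
carry_out --steps '[[[0,0,0],[0,-0.6,0.85],255],[[0,0,0],[0,-1.2,1.9],255],[[0,0,0],[0,-1.5,2.7],255],[[0,0,0],[0,-1.9,3.65],255],[[0,0,0],[0,-2.2,4.65],255],[[0,0,0],[0,-2.45,5.5],255],[[0,0,0],[0,-2.6,6.2],255],[[0,0,0],[0,-2.65,6.6],255]]'

```text
clock: 18.85
tcp_pos: [0.6729, 0.1484, 0.1259]
orientation: [-0.002, 0.736, -0.677, 0.001]
wrist_force: [3.4, 1.8, 17.6]
finger_gap: 0.0083
grip_force: 44.4
```

Request:
carry_out --steps '[[[0,0,0],[0,0,-0.1],255],[[0,0,0],[0,0,-0.1],180],[[0,0,0],[0,0,-0.1],175],[[0,0,0],[0,0,-0.1],175],[[0,0,0],[0,0,-0.1],175],[[0,0,0],[0,0,-2],175],[[0,0,0],[0,0,-5],175],[[0,0,0],[0,0,-9],175]]'

```text
clock: 19.85
tcp_pos: [0.6701, 0.1471, 0.2153]
orientation: [0.001, 0.736, -0.677, -0.001]
wrist_force: [0.3, 0.8, 0.8]
finger_gap: 0.0267
grip_force: 0.0
```

```bash
python3 - <<'E'
from workcell import env
from h import *
s=env.get_state(); print(s["tcp_pos"],s["wrist_force"]); go(s,world(.233,.30),.3)
c=env.get_calibration("wrist"); im,d=env.read_camera("wrist")
P=cloud(c,d); q=rig(P)*1000; Z=P[...,2]*1000
m=(Z>150)&(abs(q[...,1])<22)&(q[...,0]>225)&(q[...,0]<245)&(Z<200); print("bar top z",m.sum(),np.percentile(q[m],[5,50,95],0),np.median(Z[m]))
E
```

```text
[0.67006723 0.14706415 0.21527316] [0.25091666 0.81423559 0.76052226]
shift [-30.3    0.19  -8.47] turn [ 0.15  0.   -0.44]
bar top z 993 [[230.43575442 -20.13395973]
 [234.92908854  -1.08859508]
 [239.41621624  19.54737063]] 173.57190191674033
```

Request:
carry_out --steps '[[[0,0,0],[0,0,-4],175],[[0,0,0],[-4,0,-8],175],[[0,0,0],[-9,0,-8],175],[[0,0,0],[-14,0,-8],175],[[0,0,0],[-20,0,-8],175],[[0,0,0],[-26,0,-8],175],[[0,0,0],[-32,0,-8],175],[[0,0,0],[-32,0,-8],175]]'

```text
clock: 20.9
tcp_pos: [0.6297, 0.4621, 0.2814]
orientation: [-0.007, 0.738, -0.675, 0.001]
wrist_force: [0.4, -0.7, -0.3]
finger_gap: 0.0268
grip_force: 0.0
```

```bash
python3 car.py; python3 pr.py; python3 look.py pics/m2.png
```

```text
tcp rig [220.36492475 314.32517885] [ 0.37727811 -0.67805891 -0.29959835] 0.026773129036081134
[(-200, 2), (-196, 1), (-192, 4), (-188, 1), (-184, 3), (-180, 4), (-172, 3), (-168, 3), (-164, 1), (-160, 2), (-156, 2), (-152, 2), (-148, 2), (-144, 3), (-140, 10), (-136, 51), (-132, 22), (-48, 4)]
wedge 8 ((99.7752456665039, 205.38552856445312), (46.2510986328125, 7.863426685333252), 19.61341667175293)
scene 139 [ 36.  44.  88. 106.] [[-53. -41.]
 [ 45.  40.]]
top 113 [38. 44. 64. 67.] [[-42. -27.]
 [ 42.  11.]]
[0.07562336 0.07806362 1.29778796] [0.63356107 0.45651681 0.28630221]
```

View pics/m2.png

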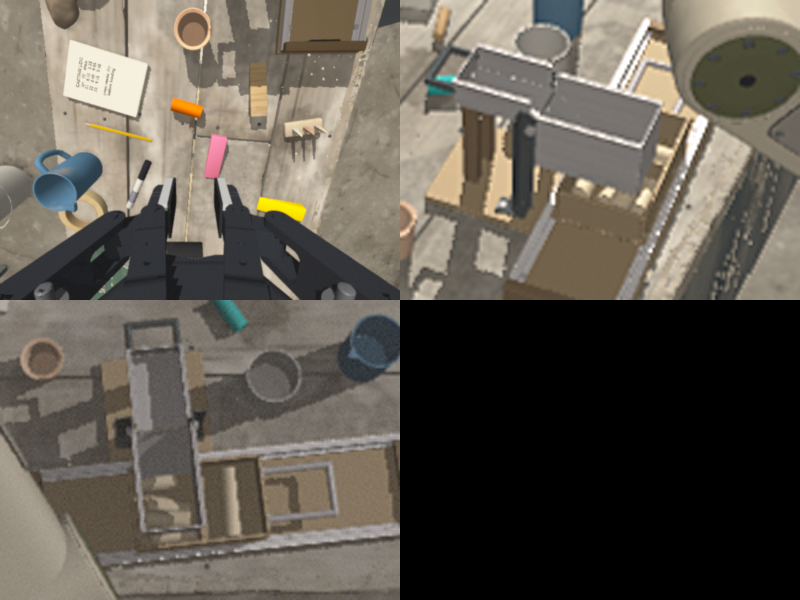

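The wedge lies on the bench (wrist view, 258,95), clear of the stop. The trough is empty and down. The props are in the bay under the spout (top view, about 165,500), and the long prop is alone in the other bay (232,500). Bystanders look undisturbed.

```bash
python3 -c "
from workcell import env
print(env.hand_in())"
```

```text
the job is handed in; nothing more can be done
None
```

I handed the job in at about 21 s on the robot's clock, with the wedge on the bench clear of the rig, the three props in the bay with the stored short prop under the spout, the long prop alone in the other bay, and the trough back down on its rest; no verdict came back.

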